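# Tare the bench balance through its covered key well

### The arm

A 6-joint arm with a two-finger parallel gripper is mounted at the origin on the work surface. World frame = base frame: x ahead of the robot, y to its left, z up, the work surface at z = 0. Lengths are in mm, angles in rad, forces in N, time in s.
With the tool pointing down it reaches from about 400 to 925 mm from the base axis. Payload 12.5 kg.
Tool frame: the origin (TCP) lies at the very end of the fingers, on their centre line; the grasp point (between the pads) lies grip_depth behind it (grip_depth is the distance from the TCP to the grasp point, in mm); z points along the fingers, y is the line along which they close (so a half turn about z gives the same grasp; the last joint's range is limited). The gripper opens to 95 mm and grips with 3 to 60 N. Pads are 20 mm wide; open, the fingers measure 119 mm over their backs; the gripper's body (75 mm by 180 mm) begins 59 mm behind the grasp point.
Start: joints at [-1.247, 0.491, 1.559, -0, 1.092, -0.106], TCP at [260.455, -568.164, 214.661] pointing down, gripper open.
Joint ranges: [-3.1, 3.1], [-0.84, 2.19], [0.05, 2.79], [-1.13, 4.28], [0.06, 2.93], [-2.69, 2.69]. Speed limits (rad/s): [2.22, 2.22, 2.79, 3.14, 3.14, 3.14].

### API

Orientations are given as [roll, pitch, yaw] about the fixed x, y, z axes, in that order (R = Rz(yaw) Ry(pitch) Rx(roll)).
In Python, from cell import state, read_camera, job_done, grip_depth gives the robot as it stands.
- The arm moves only by the tool drive_tool, never from a script. Its argument "targets" is a list of rows, each an object with "jaw": the opening, from 0 (shut) to 1 (fully open); "travel": the shift along the tool's x, y, z in m, a list of three; "twist": the turn about the tool's z in rad. In form: [{"jaw": jaw, "travel": [tx, ty, tz], "twist": twist}, ...]. A call has 1 to 8 rows; each row is the pose to reach, as a shift and turn from the pose commanded when the call began, along the tool's axes at that moment; what a row does not reach only later rows make up. A row lasts 1/12 s, in which the tool goes at most 41.7 mm and 7.16 degrees, less where a joint would pass 70% of its speed; a pose out of reach is approached as far as the arm can. A call with a gripper value outside its range is refused whole. The fingers move at their own pace and stop on an object; the grip force is fixed at half the most. Time passes only in rows, so rows that repeat a pose let the fingers close. It gives the time, the measured TCP pose, the force, the opening and the grip force at its end, in the units of the state.
- state(): the state, without advancing time (a new reading comes with each control period).
- read_camera(name): name is "scene" or "top"; returns a dict with "frame" (384x512x3 uint8, red, green, blue), "fx", "fy", "cx", "cy" (pixels), "R" (3x3) and "t" (3): a world point X has camera coordinates R X + t. Camera axes: x right, y down, z forward; pixel columns grow to the right and rows downward; lengths in mm; the calibration is good to about 2 mm. A picture is of the moment at which its call begins. There is no depth.
- job_done(): hands the job in; it is judged then, once.
The state is a dict: "t": time; "joints": joint angles; "qvel": joint speeds; "tau": joint torques, N m; "eef_pos": TCP position; "tcp_rot": TCP orientation; "ft_force": force on the tool from outside, world axes, zero at the start; "moment": the same for the moment, N m; "opening": opening from 0.0 (shut) to 1.0 (fully open); "grip_force": force on a finger pad.
Only numpy, scipy, OpenCV 4.12 (cv2) and the standard library are available. Lean on these libraries where they do the work, as an engineer would, in place of code of your own. Each camera call takes 0.05 s, during which the arm holds its last target. There are 200 camera calls.

### The job

A jar stands on the pan of the laboratory balance and the balance must be tared with it there. With the fingertips, push the sliding cover off the round key well all the way back towards the pan until it stops, then reach down into the uncovered well, press the sunken round key fully down, hold it down for about two seconds and let it come up again. Leave the cover open, do not press the key in the square well, and do not shift, tip or lift the jars or the dish.

Things in the scene. Friction and masses are not known exactly. Their poses are not given: they have to be found in the camera images.
- tare_key_well (a point): Centre of the mouth of the round well, at deck level (60 mm above the table). Well 44 mm across, 24 mm deep, upright walls. In its middle the round tare key, 24 mm across, flat top 14 mm below the deck when up, 19 mm when fully down. Site x points back to the pan (the way the cover opens), y left, z up. Its grey module may be the left or the right one; the module's front edge is 44 mm before this point.
- cover_rib (a point): Top centre of the aluminium push rib on the white sliding cover, 16 mm above the deck; rib 10 mm (x) by 50 mm (y). Push its front face, 5 mm before this point. The cover plate is 56 mm wide, from 6 mm before to 46 mm behind the rib's centre, top 4 mm above the deck, guide strips beside it. Axes as the well's; moves along +x. Shut: rib 20 mm before the well's centre; fully open: 40 mm behind it.
- cover (a joint): Travel of the sliding cover in m: 0 shut over the well, 0.060 fully open at its stop. It starts shut or up to 0.012 open. It slides with about 1.5 N of friction and stays where it is left.
- tare_key (a joint): Travel of the round tare key in m: 0 up, 0.005 fully down. A spring returns it; about 1.5 N starts it moving and 5 N takes it fully down onto a hard stop.
- standby_key_well (a point): Centre of the mouth, at deck level, of the open square well (44 by 44 mm) in the neighbouring module, 113 mm sideways from the round well. A square standby key, 24 mm wide, is sunk 14 mm below the deck in it. Not to be pressed.
- standby_key (a joint): Travel of the square standby key in m: 0 up, 0.005 fully down. To be left up.
- balance: The white balance, fixed, 320 mm deep (x) by 230 mm wide (y), deck 60 mm above the table. Origin on the table, in mid width, 150 mm behind its front edge; x towards the back. Two grey key modules, each 144 mm deep by 110 mm wide, form its front half; the steel pan, 120 mm across, is centred 105 mm behind the origin, its top 72 mm above the table.
- pan_jar: Small glass jar with blue cap standing loose on the balance's pan, 48 mm across, 70 mm high; origin at the centre of its underside. Leave alone.
- side_jar: Glass jar with blue cap standing loose on the table to the left of the balance, 56 mm across, 85 mm high; origin at the centre of its underside. Leave alone.
- dish: Open aluminium sample dish loose on the table to the right of the balance, 64 mm across, 22 mm high; origin at the centre of its underside. Leave alone.

How it is judged (in metres and radians):
On the way, in this order (a step that is already met when the one before it is completed fails the run):
1. the cover has been pushed all the way back (value of joint cover above 0.054 m and value of joint tare_key below 0.002 m), for 0.2 s.
2. the round key is held fully down for at least one second with the cover open (value of joint tare_key above 0.004 m and value of joint cover above 0.054 m), for 1 s.
At the end, for the whole second after the job is handed in: The cover is open to within 6 mm of its stop, the round key has been held at least 4 of its 5 mm down for a second and is up again (within 1 mm), the square key is up, and both jars and the dish stand at rest within 15 mm of where they began (value of joint cover above 0.054 m and value of joint each of tare_key, standby_key below 0.001 m and distance of each of pan_jar, side_jar, dish from where it was at the start of the episode below 0.015 m and angle between each of pan_jar, side_jar, dish's own z axis and vertical below 0.2 rad and linear speed of each of pan_jar, side_jar, dish below 0.02 m/s); the robot touches nothing.
It fails at once if the square standby key was pressed (value of joint standby_key above 0.002 m).
It fails at once if the jar on the pan was shifted, tipped or lifted (distance of pan_jar from where it was at the start of the episode above 0.015 m or angle between pan_jar's own z axis and vertical above 0.3 rad).
It fails at once if the jar beside the balance was shifted, tipped or lifted (distance of side_jar from where it was at the start of the episode above 0.015 m or angle between side_jar's own z axis and vertical above 0.3 rad).
It fails at once if the dish was shifted, tipped or lifted (distance of dish from where it was at the start of the episode above 0.015 m or angle between dish's own z axis and vertical above 0.3 rad).
It also fails if it takes over 42 s, if anything falls off the work surface, if the arm or the gripper's body presses on something with over 40 N, if the wrist force passes 120 N, or if a joint passes its speed limit or range.

## Working session

There is one attempt and no reset: what is moved stays moved. The work goes in short steps, Python scripts to look and compute and a tool call to move; the robot and the scene stay as the last step left them, time stands still between calls to the robot, and variables do not carry over. Pictures are saved under pics/ and viewed, at most 10 in all, crops included, and the job is handed in when it is done.

Besides the shell and the picture viewer there is one more tool, called as a command line: name --argument value ..., lists and objects as JSON in quotes. drive_tool: Moves the arm, as the interface text tells. Its arguments: {"type":"object","properties":{"targets":{"type":"array"}},"required":["targets"]}

```bash
mkdir -p pics
python3 - <<'E'
from cell import state, read_camera, grip_depth
import cv2,pickle
print(state(),grip_depth)
for n in("scene","top"):
    c=read_camera(n); pickle.dump(c,open(f"{n}.pkl","wb"))
    cv2.imwrite(f"pics/{n}0.png",cv2.resize(c["frame"][:,:,::-1],(800,600),interpolation=cv2.INTER_CUBIC))
    print(n,c["fx"],c["cx"],c["cy"],c["R"],c["t"])
E
```

```text
{'t': 0.0, 'joints': array([-1.24657953e+00,  4.91562664e-01,  1.55947374e+00, -1.88075491e-05,
        1.09172336e+00, -1.05639973e-01]), 'qvel': array([-5.77687356e-04,  9.32599817e-04,  4.01770877e-05,  1.87113760e-04,
       -2.55857659e-04, -2.02528725e-03]), 'tau': array([ 4.32770103e-03, -6.12636209e+01, -2.58183557e+01,  6.94552856e-02,
        4.82348702e-02, -1.18671992e-04]), 'eef_pos': array([ 260.37246801, -567.89318449,  214.05146467]), 'tcp_rot': array([-3.14043029e+00, -1.06477760e-04,  4.29865386e-01]), 'ft_force': array([ 1.64464529,  0.04587693, -0.08118676]), 'moment': array([-0.01002952, -0.05868074, -0.01863771]), 'grip_force': 0.0, 'opening': 1.0023945702582229} 18.8
scene 421.28476225836187 256.9190788537032 191.697880567491 [[-0.73015786  0.68294643  0.02129954]
 [ 0.47148476  0.52615023 -0.70772032]
 [-0.49454183 -0.50670515 -0.70617156]] [ 437.45904334 -259.0878828  1398.90441287]
top 363.0755817225764 260.161526986985 196.1029275795325 [[-0.00963978 -0.99971934 -0.0216407 ]
 [-0.98128833  0.01361958 -0.19206176]
 [ 0.19230259  0.01938434 -0.98114421]] [ 64.52064345 617.00197577 790.7886536 ]
```

View pics/top0.png

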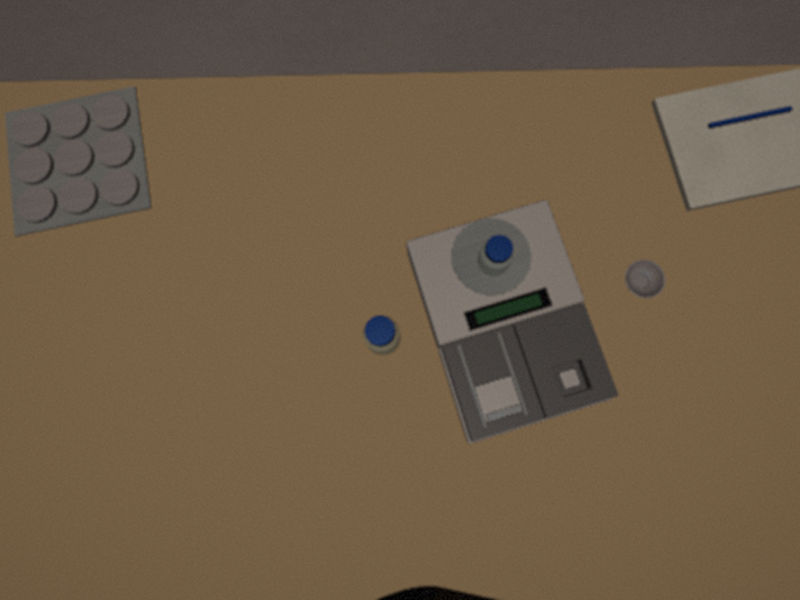

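View pics/scene0.png

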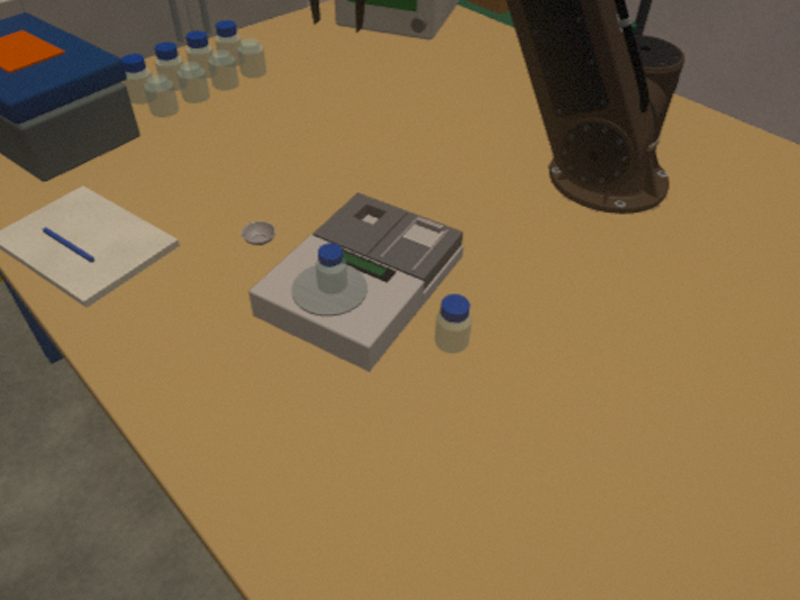

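The top view shows the round-key module on the left: cover at (497,395), rib at about (502,411). The square well is at (571,378) and the deck corners are at about (407,242), (547,201), (617,395) and (470,440). In the scene view, the deck corners are at about (252,293), (358,195) and (462,236). Next I'll view crops for precision.

Run:
```python
import cv2,pickle
t=pickle.load(open("top.pkl","rb"))["frame"][120:290,250:405,::-1]
s=pickle.load(open("scene.pkl","rb"))["frame"][115:240,150:305,::-1]
cv2.imwrite("pics/tc.png",cv2.convertScaleAbs(cv2.resize(t[70:],None,fx=5,fy=5,interpolation=cv2.INTER_CUBIC),alpha=1.7))
cv2.imwrite("pics/sc.png",cv2.convertScaleAbs(cv2.resize(s,None,fx=4.8,fy=4.8,interpolation=cv2.INTER_CUBIC),alpha=1.4))
```

```text
(no output)
```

View pics/tc.png

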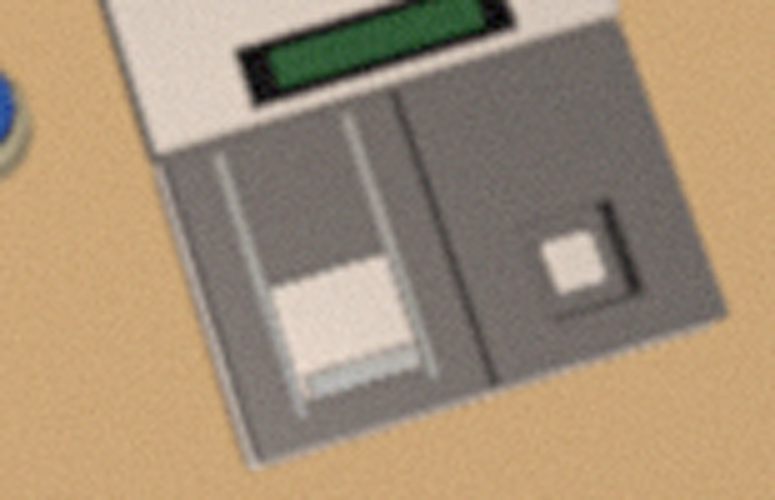

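View pics/sc.png

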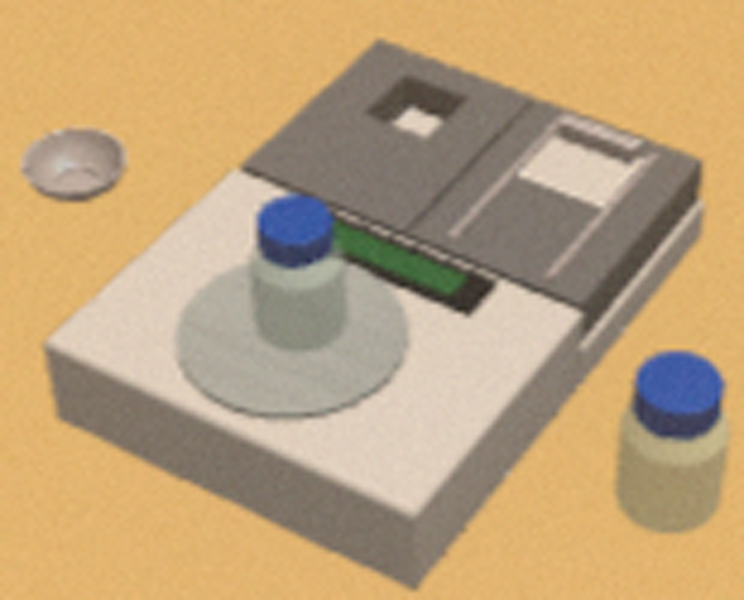

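The top crop shows the rib top centred near (364,372), the module front corners at (262,462) and (727,314), and the gap at (495,384) to (397,95). The scene crop shows the deck corners (47,345) and (414,516), the module corners (378,40), (700,160), (582,308) and (243,168), and the rib top near (602,131).

```bash
cat > fit.py <<'E'
import pickle,numpy as np
from scipy.optimize import least_squares
C={n:pickle.load(open(n+".pkl","rb")) for n in("top","scene")}
T=lambda u,v:((u+.5)/5-.5+250,(v+.5)/5-.5+190)
S=lambda u,v:((u+.5)/4.8-.5+150,(v+.5)/4.8-.5+115)
# (camera, pixel, balance xy(z)); None = rib
O=[("top",T(262,462),(-150,111.5)),("top",T(727,314),(-150,-111.5)),("top",T(495,384),(-150,0)),
("top",T(616,20),(-6,-111.5)),("top",T(165,155),(-6,111.5)),("top",T(397,95),(-6,0)),
("top",T(364,372),None),
("scene",S(47,345),(170,-115)),("scene",S(414,516),(170,115)),("scene",S(378,40),(-150,-111.5)),
("scene",S(700,160),(-150,111.5)),("scene",S(582,308),(-6,111.5)),("scene",S(243,168),(-6,-111.5)),
("scene",S(410,230),(-6,0)),("scene",S(530,100),(-150,0)),("scene",S(602,131),None)]
def proj(c,X):
    p=c["R"]@X+c["t"]; return np.array([c["fx"]*p[0]/p[2]+c["cx"],c["fy"]*p[1]/p[2]+c["cy"]])
def W(p,b,z):
    c,s=np.cos(p[2]),np.sin(p[2]); return np.array([p[0]+c*b[0]-s*b[1],p[1]+s*b[0]+c*b[1],z])
def res(p,cams=("top","scene")):
    return np.concatenate([proj(C[n],W(p,b,60) if b else W(p,p[3:5],76))-px for n,px,b in O if n in cams])
for cams in (("top","scene"),("top",),("scene",)):
    r=least_squares(res,[500,-150,.28,-126,56],args=(cams,),loss="soft_l1"); p=r.x
    print(cams,p.round(3),"well",W(p,(-106,56.5),60).round(1),"rib",W(p,p[3:5],76).round(1))
    print(res(p,cams).reshape(-1,2).round(1).tolist())
E
python3 fit.py
```

```text
('top', 'scene') [ 5.95524e+02 -9.78370e+01  2.91000e-01 -1.24578e+02  5.71090e+01] well [477.8 -74.2  60. ] rib [459.8 -78.9  76. ]
[[-0.1, 0.4], [0.7, 0.1], [0.4, 1.0], [0.3, -0.7], [-0.5, 0.7], [-1.2, -1.6], [-0.2, -0.0], [-2.3, 0.3], [-0.3, 1.2], [0.2, -0.3], [0.8, -0.2], [0.3, -0.7], [-0.4, -0.6], [-0.7, 0.5], [1.3, -0.6], [-0.1, -0.3]]
('top',) [ 5.95928e+02 -9.85000e+01  2.85000e-01 -1.25301e+02  5.67100e+01] well [478.3 -74.   60. ] rib [459.7 -79.2  76. ]
[[-0.4, 0.0], [0.7, 0.3], [0.3, 0.9], [0.6, -0.6], [-0.4, 0.2], [-1.0, -1.7], [-0.0, -0.0]]
('scene',) [ 5.95188e+02 -9.78910e+01  2.95000e-01 -1.23122e+02  5.83600e+01] well [477.3 -74.7  60. ] rib [460.4 -77.9  76. ]
[[-2.1, 0.4], [0.1, 1.1], [0.0, -0.4], [0.8, -0.4], [0.5, -0.8], [-0.4, -0.6], [-0.6, 0.5], [1.2, -0.8], [-0.0, 0.0]]
```

drive_tool --targets '[{"jaw": 0, "travel": [0.356, -0.3655, 0], "twist": 0.14}, {"jaw": 0, "travel": [0.356, -0.3655, 0], "twist": 0.14}, {"jaw": 0, "travel": [0.356, -0.3655, 0], "twist": 0.14}, {"jaw": 0, "travel": [0.356, -0.3655, 0], "twist": 0.14}, {"jaw": 0, "travel": [0.356, -0.3655, 0], "twist": 0.14}, {"jaw": 0, "travel": [0.356, -0.3655, 0], "twist": 0.14}, {"jaw": 0, "travel": [0.356, -0.3655, 0], "twist": 0.14}, {"jaw": 0, "travel": [0.356, -0.3655, 0], "twist": 0.14}]'

```text
t: 0.77
eef_pos: [372.5, -252.2, 214.6]
tcp_rot: [-3.142, -0.0, 0.289]
ft_force: [-0.4, -0.4, 0.1]
opening: 0.498
grip_force: 0.0
```

drive_tool --targets '[{"jaw": 0, "travel": [0.1037, -0.1415, 0.1], "twist": 0}, {"jaw": 0, "travel": [0.1037, -0.1415, 0.1], "twist": 0}, {"jaw": 0, "travel": [0.1037, -0.1415, 0.1], "twist": 0}, {"jaw": 0, "travel": [0.1037, -0.1415, 0.1], "twist": 0}, {"jaw": 0, "travel": [0.1037, -0.1415, 0.1], "twist": 0}, {"jaw": 0, "travel": [0.1037, -0.1415, 0.1], "twist": 0}, {"jaw": 0, "travel": [0.1037, -0.1415, 0.1], "twist": 0}, {"jaw": 0, "travel": [0.1037, -0.1415, 0.1], "twist": 0}]'

```text
t: 1.43
eef_pos: [431.4, -89.3, 114.8]
tcp_rot: [3.141, -0.0, 0.29]
ft_force: [0.1, 0.8, 0.1]
opening: 0.006
grip_force: 0.0
```

drive_tool --targets '[{"jaw": 0, "travel": [0, -0.0015, 0.03], "twist": 0}, {"jaw": 0, "travel": [0, -0.0015, 0.046], "twist": 0}, {"jaw": 0, "travel": [0, -0.0015, 0.046], "twist": 0}, {"jaw": 0, "travel": [0.01, -0.0015, 0.046], "twist": 0}, {"jaw": 0, "travel": [0.02, -0.0015, 0.046], "twist": 0}, {"jaw": 0, "travel": [0.03, -0.0015, 0.046], "twist": 0}, {"jaw": 0, "travel": [0.04, -0.0015, 0.046], "twist": 0}, {"jaw": 0, "travel": [0.05, -0.0015, 0.046], "twist": 0}]'

```text
t: 2.1
eef_pos: [480.3, -73.1, 69.4]
tcp_rot: [3.141, -0.001, 0.29]
ft_force: [-0.6, -1.3, 1.1]
opening: 0.003
grip_force: 1.0
```

drive_tool --targets '[{"jaw": 0, "travel": [0.005, 0, 0], "twist": 0}, {"jaw": 0, "travel": [0.01, 0, 0], "twist": 0}, {"jaw": 0, "travel": [0.015, 0, 0], "twist": 0}, {"jaw": 0, "travel": [0.015, 0, 0], "twist": 0}]'

```text
t: 2.43
eef_pos: [494.0, -68.7, 68.6]
tcp_rot: [3.141, -0.0, 0.29]
ft_force: [0.0, -0.4, -0.1]
opening: 0.009
grip_force: 0.0
```

drive_tool --targets '[{"jaw": 0, "travel": [0.003, 0, 0], "twist": 0}, {"jaw": 0, "travel": [0.005, 0, 0], "twist": 0}, {"jaw": 0, "travel": [0.007, 0, 0], "twist": 0}, {"jaw": 0, "travel": [0.008, 0, 0], "twist": 0}, {"jaw": 0, "travel": [0.008, 0, 0], "twist": 0}]'

```text
t: 2.85
eef_pos: [500.2, -66.7, 68.5]
tcp_rot: [-3.141, 0.002, 0.29]
ft_force: [-4.9, -1.1, 1.9]
opening: 0.005
grip_force: 2.3
```

drive_tool --targets '[{"jaw": 0, "travel": [0.001, 0, 0], "twist": 0}, {"jaw": 0, "travel": [0.002, 0, 0], "twist": 0}, {"jaw": 0, "travel": [0.002, 0, 0], "twist": 0}]'

```text
t: 3.1
eef_pos: [500.5, -66.4, 68.4]
tcp_rot: [-3.14, 0.005, 0.29]
ft_force: [-11.8, -7.1, 7.2]
opening: 0.006
grip_force: 7.3
```

Run:
```python
from cell import state, read_camera
import cv2
c=read_camera("top")["frame"][180:290,250:405,::-1]
d=read_camera("scene")["frame"][90:200,180:335,::-1]
cv2.imwrite("pics/a.png",cv2.convertScaleAbs(cv2.resize(cv2.hconcat([c,d]),(800,284),interpolation=cv2.INTER_CUBIC),alpha=1.6))
s=state();print(s["eef_pos"],s["ft_force"])
```

```text
[500.43732114 -66.45284749  68.43124872] [-12.99330421  -8.33956744   6.06363059]
```

View pics/a.png

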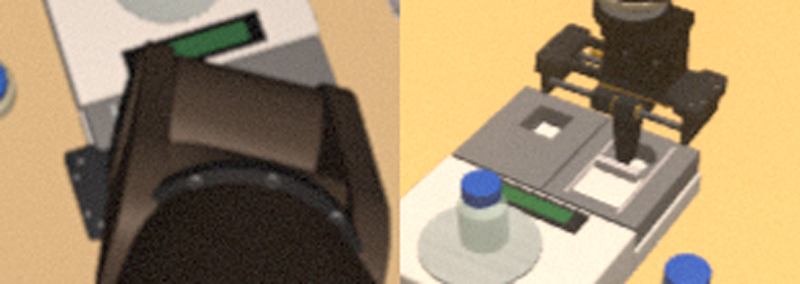

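The right panel (scene) shows the cover at its stop, the well uncovered and the fingers in front of the rib. The force rise confirms the stop. Next I back off over the well.

drive_tool --targets '[{"jaw": 0, "travel": [-0.015, 0, 0], "twist": 0}, {"jaw": 0, "travel": [-0.027, 0, 0], "twist": 0}, {"jaw": 0, "travel": [-0.027, 0, 0], "twist": 0}, {"jaw": 0, "travel": [-0.027, 0, 0], "twist": 0}, {"jaw": 0, "travel": [-0.027, 0, 0], "twist": 0}]'

```text
t: 3.62
eef_pos: [477.8, -73.9, 68.8]
tcp_rot: [3.141, -0.001, 0.29]
ft_force: [0.7, 0.6, -0.2]
opening: 0.004
grip_force: 0.0
```

Run:
```python
from cell import state
s=state();print(s["eef_pos"],s["ft_force"])
```

```text
[477.83091891 -73.90814631  68.79803516] [ 0.71366818  0.55692811 -0.17839268]
```

drive_tool --targets '[{"jaw": 0, "travel": [-0.0006, 0, 0.008], "twist": 0}, {"jaw": 0, "travel": [-0.0006, 0, 0.016], "twist": 0}, {"jaw": 0, "travel": [-0.0006, 0, 0.02], "twist": 0}, {"jaw": 0, "travel": [-0.0006, 0, 0.02], "twist": 0}]'

```text
t: 3.95
eef_pos: [475.9, -73.7, 47.3]
tcp_rot: [-3.141, 0.002, 0.29]
ft_force: [-0.2, 0.3, -0.0]
opening: 0.001
grip_force: 0.0
```

drive_tool --targets '[{"jaw": 0, "travel": [0, 0, 0.003], "twist": 0}, {"jaw": 0, "travel": [0, 0, 0.005], "twist": 0}, {"jaw": 0, "travel": [0, 0, 0.007], "twist": 0}, {"jaw": 0, "travel": [0, 0, 0.008], "twist": 0}, {"jaw": 0, "travel": [0, 0, 0.008], "twist": 0}]'

```text
t: 4.37
eef_pos: [476.4, -73.9, 41.2]
tcp_rot: [3.141, -0.0, 0.29]
ft_force: [-2.8, 1.8, 10.5]
opening: 0.002
grip_force: 5.3
```

drive_tool --targets '[{"jaw": 0, "travel": [0, 0, 0.0005], "twist": 0}, {"jaw": 0, "travel": [0, 0, 0.0005], "twist": 0}, {"jaw": 0, "travel": [0, 0, 0.0005], "twist": 0}, {"jaw": 0, "travel": [0, 0, 0.0005], "twist": 0}, {"jaw": 0, "travel": [0, 0, 0.0005], "twist": 0}, {"jaw": 0, "travel": [0, 0, 0.0005], "twist": 0}, {"jaw": 0, "travel": [0, 0, 0.0005], "twist": 0}, {"jaw": 0, "travel": [0, 0, 0.0005], "twist": 0}]'

```text
t: 5.03
eef_pos: [476.4, -73.9, 41.1]
tcp_rot: [3.141, -0.001, 0.29]
ft_force: [-4.5, 2.3, 17.0]
opening: 0.004
grip_force: 8.6
```

drive_tool --targets '[{"jaw": 0, "travel": [0, 0, 0], "twist": 0}, {"jaw": 0, "travel": [0, 0, 0], "twist": 0}, {"jaw": 0, "travel": [0, 0, 0], "twist": 0}, {"jaw": 0, "travel": [0, 0, 0], "twist": 0}, {"jaw": 0, "travel": [0, 0, 0], "twist": 0}, {"jaw": 0, "travel": [0, 0, 0], "twist": 0}, {"jaw": 0, "travel": [0, 0, 0], "twist": 0}, {"jaw": 0, "travel": [0, 0, 0], "twist": 0}]'

```text
t: 5.7
eef_pos: [476.4, -73.9, 41.1]
tcp_rot: [3.141, -0.001, 0.29]
ft_force: [-3.6, 2.3, 17.3]
opening: 0.005
grip_force: 8.6
```

drive_tool --targets '[{"jaw": 0, "travel": [0, 0, 0], "twist": 0}, {"jaw": 0, "travel": [0, 0, 0], "twist": 0}, {"jaw": 0, "travel": [0, 0, 0], "twist": 0}, {"jaw": 0, "travel": [0, 0, 0], "twist": 0}, {"jaw": 0, "travel": [0, 0, 0], "twist": 0}, {"jaw": 0, "travel": [0, 0, 0], "twist": 0}]'

```text
t: 6.2
eef_pos: [476.4, -73.9, 41.1]
tcp_rot: [3.141, -0.001, 0.29]
ft_force: [-3.9, 1.6, 16.6]
opening: 0.006
grip_force: 8.6
```

Held about 2 s on the hard stop. Now I raise straight up, then move sideways clear of the camera view.

drive_tool --targets '[{"jaw": 0, "travel": [0, 0, -0.01], "twist": 0}, {"jaw": 0, "travel": [0, 0, -0.03], "twist": 0}, {"jaw": 0, "travel": [0, 0, -0.06], "twist": 0}, {"jaw": 0, "travel": [0, 0, -0.1], "twist": 0}, {"jaw": 0, "travel": [0, 0, -0.14], "twist": 0}, {"jaw": 0, "travel": [0, 0, -0.17], "twist": 0}, {"jaw": 0, "travel": [0, 0, -0.17], "twist": 0}, {"jaw": 0, "travel": [0, 0, -0.17], "twist": 0}]'

```text
t: 6.87
eef_pos: [476.8, -74.1, 211.6]
tcp_rot: [3.139, -0.003, 0.29]
ft_force: [1.3, -0.2, 0.4]
opening: 0.003
grip_force: 0.0
```

drive_tool --targets '[{"jaw": 0, "travel": [-0.04, 0.28, 0], "twist": 0}, {"jaw": 0, "travel": [-0.04, 0.28, 0], "twist": 0}, {"jaw": 0, "travel": [-0.04, 0.28, 0], "twist": 0}, {"jaw": 0, "travel": [-0.04, 0.28, 0], "twist": 0}, {"jaw": 0, "travel": [-0.04, 0.28, 0], "twist": 0}, {"jaw": 0, "travel": [-0.04, 0.28, 0], "twist": 0}, {"jaw": 0, "travel": [-0.04, 0.28, 0], "twist": 0}, {"jaw": 0, "travel": [-0.04, 0.28, 0], "twist": 0}]'

```text
t: 7.53
eef_pos: [517.7, -358.9, 207.4]
tcp_rot: [-3.141, 0.001, 0.286]
ft_force: [-0.0, 0.6, 0.2]
opening: 0.004
grip_force: 0.0
```

Run:
```python
from cell import state, read_camera
import cv2
c=read_camera("top")["frame"][120:290,220:440,::-1]
d=read_camera("scene")["frame"][90:260,130:350,::-1]
cv2.imwrite("pics/b.png",cv2.convertScaleAbs(cv2.resize(cv2.hconcat([c,d]),(800,309),interpolation=cv2.INTER_CUBIC),alpha=1.6))
s=state();print(s["eef_pos"],s["ft_force"],abs(s["qvel"]).max())
```

```text
[ 517.21172762 -354.38582013  207.7605375 ] [-0.09341687 -0.36263526  0.55568953] 0.03470199267448797
```

View pics/b.png

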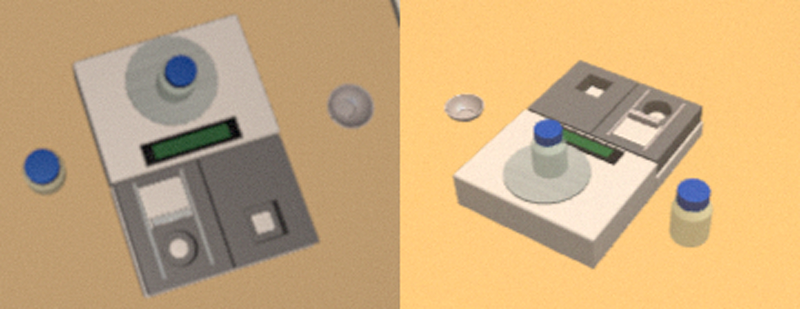

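The cover is fully back, the round key shows at (180,248) in the open well, and the jars and dish haven't moved. The arm is clear.

```bash
python3 -c "
from cell import job_done
print(job_done())"
```

```text
the job is handed in; nothing more can be done
None
```

I pushed the cover back to its stop, held the round key fully down for about two seconds and released it. The jars, dish and square key look undisturbed in the final images, and the job is handed in; no verdict came back.

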